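# Take the due wall meter off its keyhole studs for calibration

## Robot

A 6-joint arm with a two-finger parallel gripper is mounted at the origin on the work surface. World frame = base frame: x ahead of the robot, y to its left, z up, the work surface at z = 0. Lengths are in m, angles in degrees, forces in N, time in s.
With the tool pointing down it reaches from about 0.35 to 0.875 m from the base axis. Payload 4.2 kg.
Tool frame: the origin (TCP) lies on the centre line of the jaws, within the pads' length; the fingertips stand 22 mm ahead of it and the grasp point (between the pads) lies 3 mm ahead of it (r.tcp_to_tips is the distance from the TCP to the fingertips, in m); z points along the fingers, y is the line along which they close (so a half turn about z gives the same grasp; the last joint's range is limited). The gripper opens to 87 mm and grips with 3 to 60 N. Pads are 19 mm wide; open, the fingers measure 117 mm over their backs; the gripper's body (75 mm by 190 mm) begins 51 mm behind the grasp point.
Start: joints at [83.744, 22.042, 0.453, 0, -68.411, -14.817], TCP at [0.225, 0.583, 0.206] pointing down, gripper open.
Joint ranges: [-179.83, 179.83], [-69.29, 118.12], [-61.27, 80.66], [-181.25, 117.63], [-171.15, -9.14], [-177.46, 177.46]. Speed limits (degrees/s): [159.86, 159.86, 180, 180, 180, 180].

## Interface

Orientations are given as a 3x3 rotation matrix whose columns are the frame's x, y, z axes.
In Python, from station import r gives the robot as it stands.
- The arm moves only by the tool apply_moves, never from a script. Its argument "plan" is a list of rows, each an object with "grip": the opening, from 0 (shut) to 1 (fully open); "offset": the shift along the tool's x, y, z in cm, a list of three; "spin": the turn about the tool's z in rad. A call has 1 to 5 rows; each row is the pose to reach, as a shift and turn from the pose commanded when the call began, along the tool's axes at that moment; what a row does not reach only later rows make up. A row lasts 1/10 s, in which the tool goes at most 50 mm and 8.59 degrees, less where a joint would pass 70% of its speed; a pose out of reach is approached as far as the arm can. A call with a gripper value outside its range is refused whole. The fingers move at their own pace and stop on an object; the grip force is fixed at half the most. Time passes only in rows, so rows that repeat a pose let the fingers close. It gives the time, the measured TCP pose, the force, the opening and the grip force at its end, in the units of the state.
- r.sense(): the state, without advancing time (a new reading comes with each control period).
- r.capture(name): name is "side" or "top"; returns a dict with "img" (480x640x3 uint8, blue, green, red), "depth" (480x640 float32, m along the optical axis (not along the pixel's ray), 0 where there is no reading), "mtx" (3x3 intrinsics, pixels), "dist_coeffs" ([k1, k2, p1, p2, k3] as OpenCV has them; the pictures are not rectified), "R" (3x3) and "t" (3): a world point X has camera coordinates R X + t. Camera axes: x right, y down, z forward; pixel columns grow to the right and rows downward; lengths in m; the calibration is good to about 2 mm. A picture is of the moment at which its call begins.
- r.finish_job(): hands the job in; it is judged then, once.
The state is a dict: "time_s": time; "joints": joint angles; "joint_velocities": joint speeds; "effort": joint torques, N m; "tcp_pos": TCP position; "ee_rot": TCP orientation; "wrist_force": force on the tool from outside, world axes, zero at the start; "moment": the same for the moment, N m; "gripper_width": opening from 0.0 (shut) to 1.0 (fully open); "gripper_force": force on a finger pad.
Only numpy, scipy, OpenCV 4.12 (cv2) and the standard library are available. Lean on these libraries where they do the work, as an engineer would, in place of code of your own. Each camera call takes 0.05 s, during which the arm holds its last target. There are 200 camera calls.

## Task

The wall meter with the red grip is due for calibration: slide it straight up on its two studs until their heads are at the wide ends of its keyholes, draw it off the panel, and stand it upright in the middle of the blue mat. Leave the meter with the blue grip hanging where it is.

Things in the scene. Friction and masses are not known exactly. Their poses are not given: they have to be found in the camera images.
- due_grip (a point): Centre of the RED grip of the meter to take down. Axes: x out of its front, y across, z up. Grip 40 mm wide (y), 26 deep (x), 25 up and 25 down from here, clear above the panel's top. Under it a green box 60 wide, 50 deep, 100 high; underside 125 mm below this point. Plate on the back: 160 wide, 90 high, 5 thick, back face 25 mm behind the point, a keyhole in each ear. 0.3 to 0.65 kg.
- kept_grip (a point): Centre of the BLUE grip of an equal meter that stays hanging, 180 mm to the left or right of the red one; same axes and sizes as due_grip.
- panel: Fixed upright panel 400 mm wide, 149 high; origin at its foot, mid-width, in its front face; x out of that face (away from the robot), y along it, z up. Each meter hangs on two studs (heads 18 mm, reaching 12 mm out of the face) in the narrow upper ends of its keyholes, underside 50 mm up. Raised 38 mm (30 to 46), the heads are in the wide ends and it draws off along +x (over 15 mm).
- mat_top (a point): Centre of the top face of a fixed blue mat lying on the table, 200 mm (x) by 220 mm (y), 4 mm thick.
There are look-alikes about, which are no part of the job. What is shaped like the part that bears due_grip but pink is not meant.

How it is judged:
By the outcome, as a careful person would: the job done as asked, in the order asked, and still so for the second after the job is handed in, with the robot touching nothing.
It also fails if it takes over 51 s, if anything falls off the work surface, if the arm or the gripper's body presses on something with over 40 N, if the wrist force passes 120 N, or if a joint passes its speed limit or range.

## Working session

There is one attempt and no reset: what is moved stays moved. The work goes in short steps, Python scripts to look and compute and a tool call to move; the robot and the scene stay as the last step left them, time stands still between calls to the robot, and variables do not carry over. Pictures are saved under pics/ and viewed, at most 10 in all, crops included, and the job is handed in when it is done.

Besides the shell and the picture viewer there is one more tool, called after "Emit:" as a command line: name --argument value ..., lists and objects as JSON in quotes. apply_moves: Moves the arm, as the interface text tells. Its arguments: {"type":"object","properties":{"plan":{"type":"array"}},"required":["plan"]}

```bash
mkdir -p pics; cat > h.py <<'E'
from station import r
import cv2, numpy as np
def cap(n,f):
    c=r.capture(n); cv2.imwrite('pics/'+f+'.png',c['img']); np.savez('pics/'+f+'.npz',**c); return c
def w(c,u,v,d=None):
    if d is None:
        p=c['depth'][v-2:v+3,u-2:u+3]; p=p[p>0]; d=np.median(p)
    x=cv2.undistortPoints(np.array([[[u,v]]],float),c['mtx'],c['dist_coeffs'])[0,0]
    return c['R'].T@(np.array([x[0]*d,x[1]*d,d])-c['t'])
E
python3 - <<'E'
from h import *
cap('side','s1');cap('top','t1')
s=r.sense();print(s)
E
```

```text
{'time_s': 0.1, 'joints': array([ 8.37429342e+01,  2.20846887e+01,  3.87503704e-01, -2.29321463e-02,
       -6.84118919e+01, -1.48166886e+01]), 'joint_velocities': array([ 0.00619215, -0.03532365,  0.26672988,  0.19113286, -0.09251036,
       -0.12209515]), 'effort': array([-7.34390105e-04, -3.91689205e+01,  1.87935966e+01,  4.23198894e+00,
        1.34909098e-02, -7.32793410e-05]), 'tcp_pos': array([0.2245218 , 0.58266682, 0.20499205]), 'ee_rot': array([[ 9.33065290e-01, -3.59706590e-01, -5.77434384e-04],
       [-3.59707031e-01, -9.33063461e-01, -1.85182026e-03],
       [ 1.27329025e-04,  1.93557641e-03, -9.99998119e-01]]), 'wrist_force': array([ 0.71985983, -0.07569574,  0.15997014]), 'moment': array([ 0.00856374, -0.01726576,  0.015093  ]), 'gripper_force': 0.0, 'gripper_width': 0.997015999578685}
```

View pics/s1.png

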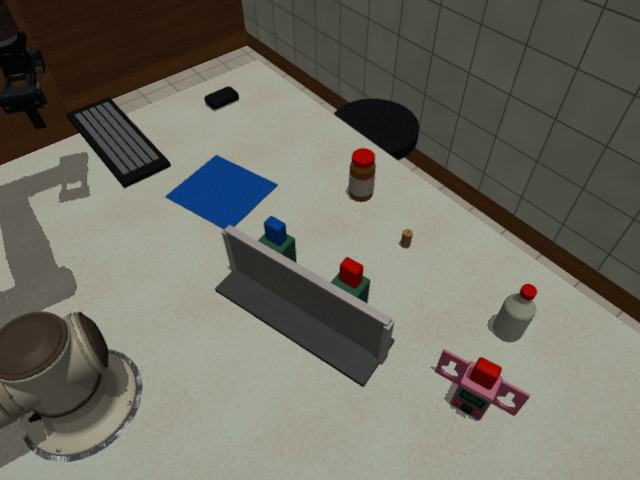

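View pics/t1.png

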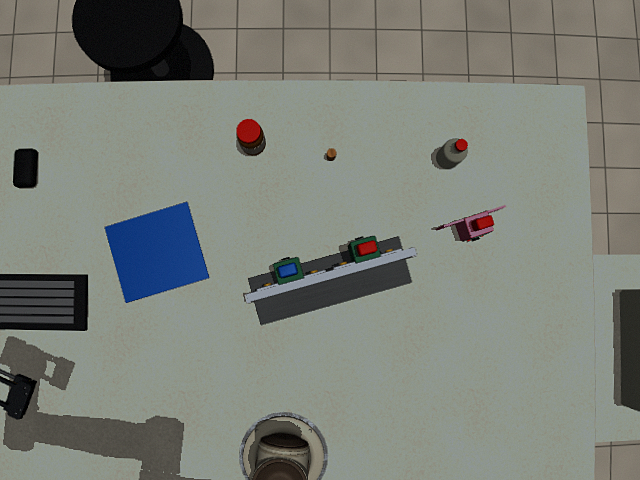

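The side view shows the red grip at about (350,270) and the blue one at (275,230), both behind the panel, with the mat at (222,190). In the top view they are at (367,248) and (288,270), with the mat at (157,252). The pink decoy is off to the right in both.

```bash
python3 - <<'E'
from h import *
np.set_printoptions(precision=4,suppress=True)
for f,boxes in (('t1',{'red':(340,225,390,270),'blue':(270,255,310,290),'mat':(90,190,220,310),'panel':(240,240,420,305)}),('s1',{'red':(335,250,370,290),'blue':(258,210,292,245),'mat':(160,150,280,230)})):
    c=dict(np.load(f'pics/{f}.npz')); hsv=cv2.cvtColor(c['img'],cv2.COLOR_BGR2HSV).astype(int); H,S,V=hsv[...,0],hsv[...,1],hsv[...,2]
    for n,(a,b,a2,b2) in boxes.items():
        m={'red':((H<8)|(H>172))&(S>150)&(V>60),'blue':(abs(H-112)<12)&(S>150),'mat':(abs(H-112)<12)&(S>150),'panel':(S<60)&(V>110)}[n]
        vv,uu=np.nonzero(m[b:b2,a:a2]); vv+=b;uu+=a
        d=c['depth'][vv,uu]; k=d>0; uu,vv,d=uu[k],vv[k],d[k]
        x=cv2.undistortPoints(np.stack([uu,vv],1)[:,None].astype(float),c['mtx'],c['dist_coeffs'])[:,0]
        P=(np.c_[x*d[:,None],d]-c['t'])@c['R']
        if n=='panel': P=P[(P[:,2]>.13)&(P[:,2]<.17)]; 
        zt=np.percentile(P[:,2],90)
        T=P[P[:,2]>zt-.006]
        (cx,cy),sz,ang=cv2.minAreaRect(T[:,:2].astype(np.float32))
        print(f,n,len(P),'ztop',zt,'zmed',np.median(T[:,2]),'rect',cx,cy,sz,ang,'mean',T.mean(0))
print('campos',[-(np.load(f'pics/{f}.npz')['R'].T@np.load(f'pics/{f}.npz')['t']) for f in('t1','s1')])
E
```

```text
t1 red 199 ztop 0.20431492269170076 zmed 0.2014981416600567 rect 0.5024709701538086 -0.19087126851081848 (0.023777570575475693, 0.03852270916104317) 13.227423667907715 mean [ 0.5024 -0.1907  0.2018]
t1 blue 218 ztop 0.20441879819771872 zmed 0.20140912582774942 rect 0.45380666851997375 -0.01803586259484291 (0.025245988741517067, 0.038989558815956116) 16.618305206298828 mean [ 0.4539 -0.0186  0.2018]
t1 mat 6793 ztop 0.009700029378897317 zmed 0.006814487730480287 rect 0.5038178563117981 0.3166380524635315 (0.19840216636657715, 0.21863235533237457) 17.091047286987305 mean [0.5025 0.3156 0.0071]
t1 panel 1558 ztop 0.15418390517329075 zmed 0.1515636695498817 rect 0.44729334115982056 -0.11283427476882935 (0.022175278514623642, 0.3910079896450043) 15.586180686950684 mean [ 0.4445 -0.1112  0.1518]
s1 red 525 ztop 0.2016937364316944 zmed 0.2005077553472467 rect 0.5020241141319275 -0.1928529441356659 (0.025436755269765854, 0.039060939103364944) 13.071154594421387 mean [ 0.5011 -0.1932  0.2003]
s1 blue 459 ztop 0.20158613084082366 zmed 0.20053052230892296 rect 0.45451298356056213 -0.01952206715941429 (0.026423487812280655, 0.03891966491937637) 13.828951835632324 mean [ 0.4525 -0.0205  0.2002]
s1 mat 4466 ztop 0.007932220823353858 zmed 0.005442306546604682 rect 0.519707202911377 0.2072455883026123 (0.22430233657360077, 0.46228453516960144) 8.225336074829102 mean [0.4998 0.2996 0.013 ]
campos [array([ 0.4204, -0.0583,  1.4899]), array([ 0.1263, -0.5775,  0.9153])]
```

Emit:
apply_moves --plan '[{"grip": 1,"offset": [0,0,-2],"spin": -0.13},{"grip": 1,"offset": [0,0,-4],"spin": -0.26},{"grip": 1,"offset": [0,0,-6],"spin": -0.39},{"grip": 1,"offset": [0,0,-8],"spin": -0.52},{"grip": 1,"offset": [0,0,-10],"spin": -0.638}]'

```text
time_s: 0.6
tcp_pos: [0.2245, 0.5829, 0.3061]
ee_rot: [[0.962, 0.272, -0.0], [0.272, -0.962, -0.001], [-0.001, 0.001, -1.0]]
wrist_force: [-0.2, 0.9, 0.5]
gripper_width: 0.999
gripper_force: 0.0
```

Emit:
apply_moves --plan '[{"grip": 1,"offset": [0.4,4,0],"spin": 0},{"grip": 1,"offset": [0.8,8.5,0],"spin": 0},{"grip": 1,"offset": [1.2,13,0],"spin": 0},{"grip": 1,"offset": [1.6,17.5,0],"spin": 0},{"grip": 1,"offset": [2,22,0],"spin": 0}]'

```text
time_s: 1.1
tcp_pos: [0.3028, 0.3745, 0.3055]
ee_rot: [[0.964, 0.267, -0.0], [0.267, -0.964, -0.001], [-0.001, 0.0, -1.0]]
wrist_force: [1.3, 0.6, 0.4]
gripper_width: 0.998
gripper_force: 0.0
```

Emit:
apply_moves --plan '[{"grip": 1,"offset": [0.4,4.5,0],"spin": 0},{"grip": 1,"offset": [0.8,9,0],"spin": 0},{"grip": 1,"offset": [1.2,13.5,0],"spin": 0},{"grip": 1,"offset": [1.6,18,0],"spin": 0},{"grip": 1,"offset": [2,22.5,0],"spin": 0}]'

```text
time_s: 1.6
tcp_pos: [0.3819, 0.1631, 0.3059]
ee_rot: [[0.964, 0.268, -0.0], [0.268, -0.964, 0.0], [-0.0, -0.0, -1.0]]
wrist_force: [0.7, 0.9, -0.8]
gripper_width: 0.998
gripper_force: 0.0
```

Emit:
apply_moves --plan '[{"grip": 1,"offset": [0.4,4.5,0],"spin": 0},{"grip": 1,"offset": [0.8,9,0],"spin": 0},{"grip": 1,"offset": [1.2,13.5,0],"spin": 0},{"grip": 1,"offset": [1.6,18,0],"spin": 0},{"grip": 1,"offset": [2,22.5,0],"spin": 0}]'

```text
time_s: 2.1
tcp_pos: [0.4613, -0.0484, 0.3058]
ee_rot: [[0.964, 0.267, -0.0], [0.267, -0.964, 0.0], [-0.0, -0.0, -1.0]]
wrist_force: [1.1, 0.8, 0.3]
gripper_width: 1.002
gripper_force: 0.0
```

Emit:
apply_moves --plan '[{"grip": 1,"offset": [0.1,4.5,0],"spin": 0},{"grip": 1,"offset": [0.1,9,0],"spin": 0},{"grip": 1,"offset": [0.1,13,0],"spin": 0},{"grip": 1,"offset": [0.1,15,3],"spin": 0},{"grip": 1,"offset": [0.1,15,6],"spin": 0}]'

```text
time_s: 2.6
tcp_pos: [0.5029, -0.1932, 0.2447]
ee_rot: [[0.965, 0.263, 0.001], [0.263, -0.965, -0.0], [0.001, 0.0, -1.0]]
wrist_force: [0.1, 1.0, -1.4]
gripper_width: 0.995
gripper_force: 0.0
```

```bash
python3 - <<'E'
from h import *
c=cap('side','s2'); print(r.sense()['tcp_pos'])
cv2.imwrite('pics/s2c.png',cv2.resize(c['img'][150:370,200:450],None,fx=3,fy=2.7))
E
```

```text
[ 0.4989727  -0.19097688  0.23846129]
```

View pics/s2c.png

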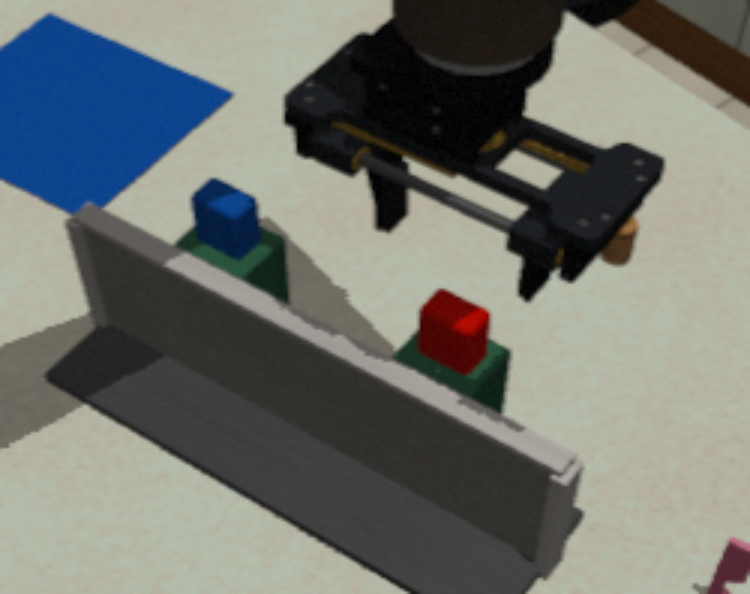

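The crop shows the open jaws above and beyond the red grip (455,330), straddling it along the panel. I'll descend partway and let the arm settle.

Emit:
apply_moves --plan '[{"grip": 1,"offset": [0,0,0.5],"spin": 0},{"grip": 1,"offset": [0,0,1],"spin": 0},{"grip": 1,"offset": [0,0,1],"spin": 0},{"grip": 1,"offset": [0,0,1],"spin": 0},{"grip": 1,"offset": [0,0,1],"spin": 0}]'

```text
time_s: 3.15
tcp_pos: [0.5029, -0.1905, 0.2371]
ee_rot: [[0.963, 0.268, 0.002], [0.268, -0.963, -0.0], [0.002, 0.001, -1.0]]
wrist_force: [0.3, -0.1, -0.3]
gripper_width: 1.0
gripper_force: 0.0
```

```bash
python3 - <<'E'
from h import *
s=r.sense();p=s['tcp_pos']; e=np.radians(15.5);print(p,p[0]*np.cos(e)+p[1]*np.sin(e),-p[0]*np.sin(e)+p[1]*np.cos(e),s['ee_rot'],s['joints'],s['joint_velocities'])
E
```

```text
[ 0.5028969  -0.19049895  0.23712851] 0.433698139042878 -0.3179639431282154 [[ 9.63493430e-01  2.67723173e-01  2.17110530e-03]
 [ 2.67724522e-01 -9.63495437e-01 -3.51190514e-04]
 [ 1.99782821e-03  9.19627880e-04 -9.99997581e-01]] [-3.45219062e+00  1.22119015e+01 -8.99241307e+00  1.35208241e-02
 -6.86703048e+01  1.08976173e+02] [-0.19542492  0.08895113 -0.1926559  -0.08423827  0.09353995  0.12004   ]
```

Emit:
apply_moves --plan '[{"grip": 1,"offset": [0,0,1.5],"spin": 0},{"grip": 1,"offset": [0,0,3],"spin": 0},{"grip": 1,"offset": [0,0,4.5],"spin": 0},{"grip": 1,"offset": [0,0,5.5],"spin": 0},{"grip": 1,"offset": [0,0,5.9],"spin": 0}]'

```text
time_s: 3.65
tcp_pos: [0.5021, -0.1906, 0.1763]
ee_rot: [[0.964, 0.267, -0.001], [0.267, -0.964, 0.0], [-0.001, -0.0, -1.0]]
wrist_force: [0.3, -0.5, 0.6]
gripper_width: 1.004
gripper_force: 0.0
```

Emit:
apply_moves --plan '[{"grip": 0.7,"offset": [0,0,0],"spin": 0},{"grip": 0.6,"offset": [0,0,0],"spin": 0},{"grip": 0.5,"offset": [0,0,0],"spin": 0},{"grip": 0.3,"offset": [0,0,0],"spin": 0},{"grip": 0,"offset": [0,0,0],"spin": 0}]'

```text
time_s: 4.15
tcp_pos: [0.5026, -0.1908, 0.1773]
ee_rot: [[0.964, 0.267, 0.001], [0.267, -0.964, -0.0], [0.001, 0.0, -1.0]]
wrist_force: [-0.3, -0.1, 0.1]
gripper_width: 0.631
gripper_force: 0.0
```

Emit:
apply_moves --plan '[{"grip": 0,"offset": [0,0,0],"spin": 0},{"grip": 0,"offset": [0,0,0],"spin": 0},{"grip": 0,"offset": [0,0,0],"spin": 0},{"grip": 0,"offset": [0,0,0],"spin": 0},{"grip": 0,"offset": [0,0,0],"spin": 0}]'

```text
time_s: 4.65
tcp_pos: [0.5026, -0.1908, 0.177]
ee_rot: [[0.964, 0.267, 0.0], [0.267, -0.964, -0.0], [0.0, 0.0, -1.0]]
wrist_force: [0.6, 0.3, -0.3]
gripper_width: 0.456
gripper_force: 30.0
```

Emit:
apply_moves --plan '[{"grip": 0,"offset": [0,0,-0.3],"spin": 0},{"grip": 0,"offset": [0,0,-0.7],"spin": 0},{"grip": 0,"offset": [0,0,-1.1],"spin": 0},{"grip": 0,"offset": [0,0,-1.5],"spin": 0},{"grip": 0,"offset": [0,0,-1.9],"spin": 0}]'

```text
time_s: 5.15
tcp_pos: [0.5021, -0.1908, 0.1962]
ee_rot: [[0.964, 0.267, -0.001], [0.267, -0.964, 0.0], [-0.0, -0.0, -1.0]]
wrist_force: [0.3, -0.6, -3.8]
gripper_width: 0.452
gripper_force: 30.0
```

Emit:
apply_moves --plan '[{"grip": 0,"offset": [0,0,-0.5],"spin": 0},{"grip": 0,"offset": [0,0,-1],"spin": 0},{"grip": 0,"offset": [0,0,-1.5],"spin": 0},{"grip": 0,"offset": [0,0,-1.9],"spin": 0},{"grip": 0,"offset": [0,0,-1.9],"spin": 0}]'

```text
time_s: 5.65
tcp_pos: [0.5028, -0.1909, 0.2158]
ee_rot: [[0.964, 0.267, 0.002], [0.267, -0.964, -0.0], [0.001, 0.001, -1.0]]
wrist_force: [0.4, -0.1, -4.2]
gripper_width: 0.452
gripper_force: 30.0
```

```bash
python3 - <<'E'
from h import *
c=cap('side','s3'); s=r.sense();print(s['tcp_pos'],s['wrist_force'],s['moment'],s['gripper_width'])
cv2.imwrite('pics/s3c.png',cv2.resize(c['img'][150:370,200:450],None,fx=3,fy=2.7))
E
```

```text
[ 0.50255395 -0.19074769  0.21530573] [-0.38577542  0.89536295 -4.48915184] [-0.0478822  -0.00364855 -0.00337359] 0.45171997697223554
```

View pics/s3c.png

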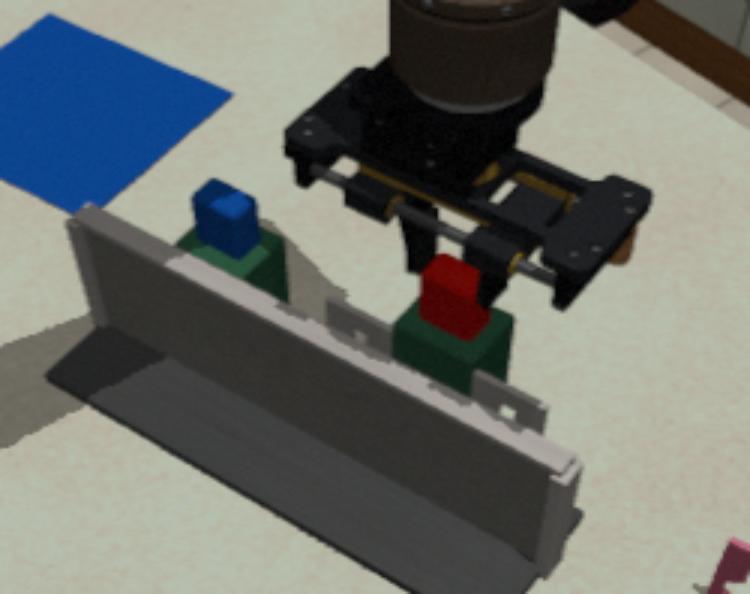

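The crop shows the red meter gripped and raised about 38 mm, with its ears and keyholes visible above the panel at (360,335) and (508,410). The load is about 4.3 N, and the blue meter hasn't moved. Next I draw it off along +x.

Emit:
apply_moves --plan '[{"grip": 0,"offset": [0.3,0,0],"spin": 0},{"grip": 0,"offset": [0.7,0,0],"spin": 0},{"grip": 0,"offset": [1.1,0,0],"spin": 0},{"grip": 0,"offset": [1.6,0,0],"spin": 0},{"grip": 0,"offset": [2,0,0],"spin": 0}]'

```text
time_s: 6.2
tcp_pos: [0.5222, -0.1853, 0.2148]
ee_rot: [[0.964, 0.267, -0.0], [0.267, -0.964, 0.0], [-0.0, -0.0, -1.0]]
wrist_force: [0.3, 0.7, -3.7]
gripper_width: 0.45
gripper_force: 30.0
```

Emit:
apply_moves --plan '[{"grip": 0,"offset": [0.6,0,0],"spin": 0},{"grip": 0,"offset": [1.5,0,0],"spin": 0},{"grip": 0,"offset": [2.6,0,0],"spin": 0},{"grip": 0,"offset": [3.6,0,0],"spin": 0},{"grip": 0,"offset": [4,0,0],"spin": 0}]'

```text
time_s: 6.7
tcp_pos: [0.5617, -0.1743, 0.2147]
ee_rot: [[0.964, 0.267, 0.001], [0.267, -0.964, -0.0], [0.001, 0.0, -1.0]]
wrist_force: [0.1, 0.1, -4.4]
gripper_width: 0.45
gripper_force: 30.0
```

Emit:
apply_moves --plan '[{"grip": 0,"offset": [1.5,0,-0.5],"spin": 0},{"grip": 0,"offset": [3.5,0,-1],"spin": 0},{"grip": 0,"offset": [5.5,-1,-1.5],"spin": 0},{"grip": 0,"offset": [7,-3,-2],"spin": 0},{"grip": 0,"offset": [7.4,-6,-2],"spin": 0}]'

```text
time_s: 7.2
tcp_pos: [0.6177, -0.097, 0.2349]
ee_rot: [[0.964, 0.266, 0.002], [0.266, -0.964, -0.0], [0.002, 0.001, -1.0]]
wrist_force: [1.2, 0.9, -3.7]
gripper_width: 0.454
gripper_force: 30.0
```

Emit:
apply_moves --plan '[{"grip": 0,"offset": [0,-3,0],"spin": 0},{"grip": 0,"offset": [0,-6,0],"spin": 0},{"grip": 0,"offset": [0,-9,0],"spin": 0},{"grip": 0,"offset": [0,-12,0],"spin": 0},{"grip": 0,"offset": [0,-15,0],"spin": 0}]'

```text
time_s: 7.7
tcp_pos: [0.5751, 0.0486, 0.2349]
ee_rot: [[0.964, 0.267, -0.0], [0.267, -0.964, -0.0], [-0.0, -0.0, -1.0]]
wrist_force: [-0.0, 0.3, -4.7]
gripper_width: 0.455
gripper_force: 30.0
```

Emit:
apply_moves --plan '[{"grip": 0,"offset": [0,-3,0],"spin": 0},{"grip": 0,"offset": [0,-6,0],"spin": 0},{"grip": 0,"offset": [0,-9,0],"spin": 0},{"grip": 0,"offset": [0,-12,0],"spin": 0},{"grip": 0,"offset": [0,-15,0],"spin": 0}]'

```text
time_s: 8.2
tcp_pos: [0.5349, 0.1932, 0.235]
ee_rot: [[0.964, 0.267, -0.0], [0.267, -0.964, -0.0], [-0.0, 0.0, -1.0]]
wrist_force: [1.0, -0.7, -4.7]
gripper_width: 0.453
gripper_force: 30.0
```

Emit:
apply_moves --plan '[{"grip": 0,"offset": [0,-3,0],"spin": 0},{"grip": 0,"offset": [0,-6,0],"spin": 0},{"grip": 0,"offset": [0,-9,0],"spin": 0},{"grip": 0,"offset": [0,-12,0],"spin": 0},{"grip": 0,"offset": [0,-12.8,0],"spin": 0}]'

```text
time_s: 8.7
tcp_pos: [0.5006, 0.3181, 0.2347]
ee_rot: [[0.963, 0.27, 0.0], [0.27, -0.963, 0.001], [0.0, -0.001, -1.0]]
wrist_force: [1.2, -0.4, -3.9]
gripper_width: 0.453
gripper_force: 30.0
```

```bash
python3 - <<'E'
from h import *
c=cap('side','s4'); s=r.sense();print(s['tcp_pos'],s['wrist_force'],s['moment'],s['gripper_width'])
cv2.imwrite('pics/s4c.png',cv2.resize(c['img'][60:320,130:400],None,fx=2.6,fy=2.3))
E
```

```text
[0.50057528 0.31794796 0.2345683 ] [-0.57066187 -0.25792445 -4.77807957] [-0.13942485  0.01098806  0.00018544] 0.4540569692053829
```

View pics/s4c.png

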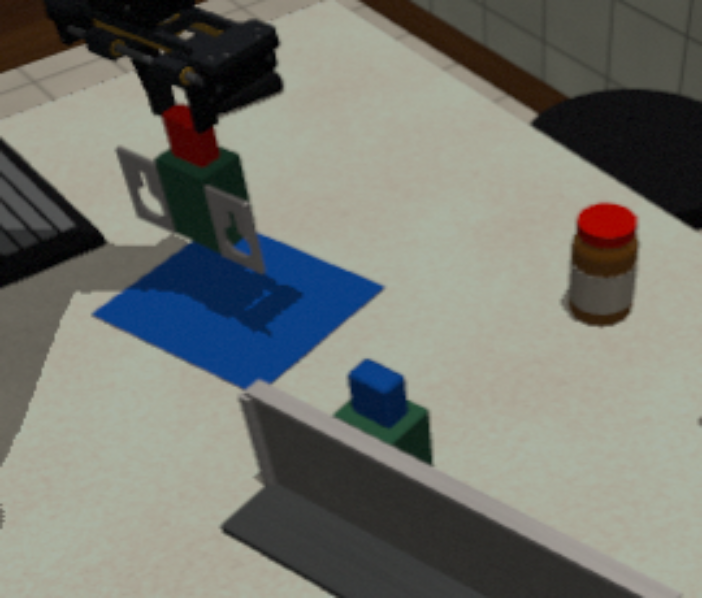

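The crop shows the meter held upright over the mat, with its shadow on the mat around (230,290). The blue meter is still on the panel at (378,410). I'll lower it now.

Emit:
apply_moves --plan '[{"grip": 0,"offset": [0.3,0.1,2],"spin": 0},{"grip": 0,"offset": [0.3,0.1,4.5],"spin": 0},{"grip": 0,"offset": [0.3,0.1,7],"spin": 0},{"grip": 0,"offset": [0.3,0.1,9],"spin": 0},{"grip": 0,"offset": [0.3,0.1,9.7],"spin": 0}]'

```text
time_s: 9.25
tcp_pos: [0.5034, 0.3131, 0.1354]
ee_rot: [[0.964, 0.266, -0.004], [0.266, -0.964, -0.004], [-0.005, 0.003, -1.0]]
wrist_force: [-1.0, -0.2, -4.0]
gripper_width: 0.455
gripper_force: 30.0
```

Emit:
apply_moves --plan '[{"grip": 0,"offset": [0,0,0.1],"spin": 0},{"grip": 0,"offset": [0,0,0.2],"spin": 0},{"grip": 0,"offset": [0,0,0.3],"spin": 0},{"grip": 0,"offset": [0,0,0.4],"spin": 0},{"grip": 0,"offset": [0,0,0.4],"spin": 0}]'

```text
time_s: 9.75
tcp_pos: [0.5045, 0.3153, 0.1345]
ee_rot: [[0.964, 0.267, 0.001], [0.267, -0.964, 0.001], [0.001, -0.0, -1.0]]
wrist_force: [0.4, 0.8, -4.9]
gripper_width: 0.452
gripper_force: 30.0
```

Emit:
apply_moves --plan '[{"grip": 0,"offset": [0,0,0.1],"spin": 0},{"grip": 0,"offset": [0,0,0.2],"spin": 0},{"grip": 0,"offset": [0,0,0.25],"spin": 0},{"grip": 0,"offset": [0,0,0.25],"spin": 0},{"grip": 0,"offset": [0,0,0.25],"spin": 0}]'

```text
time_s: 10.25
tcp_pos: [0.5045, 0.3152, 0.1317]
ee_rot: [[0.964, 0.267, 0.0], [0.267, -0.964, 0.0], [0.0, -0.0, -1.0]]
wrist_force: [-0.9, 0.4, -2.1]
gripper_width: 0.456
gripper_force: 30.0
```

Emit:
apply_moves --plan '[{"grip": 0,"offset": [0,0,0.05],"spin": 0},{"grip": 0,"offset": [0,0,0.08],"spin": 0},{"grip": 0,"offset": [0,0,0.08],"spin": 0},{"grip": 0,"offset": [0,0,0.08],"spin": 0},{"grip": 0,"offset": [0,0,0.08],"spin": 0}]'

```text
time_s: 10.75
tcp_pos: [0.5049, 0.3153, 0.1317]
ee_rot: [[0.964, 0.267, 0.001], [0.267, -0.964, 0.001], [0.002, -0.0, -1.0]]
wrist_force: [-1.6, -0.5, 5.3]
gripper_width: 0.453
gripper_force: 30.0
```

Emit:
apply_moves --plan '[{"grip": 0.5,"offset": [0,0,0],"spin": 0},{"grip": 0.6,"offset": [0,0,0],"spin": 0},{"grip": 0.7,"offset": [0,0,0],"spin": 0},{"grip": 0.8,"offset": [0,0,0],"spin": 0},{"grip": 0.9,"offset": [0,0,0],"spin": 0}]'

```text
time_s: 11.25
tcp_pos: [0.5044, 0.3151, 0.1304]
ee_rot: [[0.964, 0.267, -0.0], [0.267, -0.964, -0.0], [-0.0, 0.0, -1.0]]
wrist_force: [0.5, -0.5, -0.7]
gripper_width: 0.773
gripper_force: 0.0
```

Emit:
apply_moves --plan '[{"grip": 0.95,"offset": [0,0,0],"spin": 0},{"grip": 1,"offset": [0,0,0],"spin": 0},{"grip": 1,"offset": [0,0,-0.5],"spin": 0},{"grip": 1,"offset": [0,0,-1.5],"spin": 0},{"grip": 1,"offset": [0,0,-3],"spin": 0}]'

```text
time_s: 11.75
tcp_pos: [0.5042, 0.3149, 0.161]
ee_rot: [[0.964, 0.267, -0.001], [0.267, -0.964, -0.001], [-0.001, 0.001, -1.0]]
wrist_force: [1.2, 0.0, 0.0]
gripper_width: 0.998
gripper_force: 0.0
```

Emit:
apply_moves --plan '[{"grip": 1,"offset": [0,0,-3],"spin": 0},{"grip": 1,"offset": [0,0,-6],"spin": 0},{"grip": 1,"offset": [0,0,-9],"spin": 0},{"grip": 1,"offset": [0,0,-12],"spin": 0},{"grip": 1,"offset": [0,0,-12],"spin": 0}]'

```text
time_s: 12.25
tcp_pos: [0.5066, 0.3164, 0.2873]
ee_rot: [[0.964, 0.267, 0.009], [0.267, -0.964, 0.007], [0.011, -0.004, -1.0]]
wrist_force: [-0.1, 0.6, 0.1]
gripper_width: 1.0
gripper_force: 0.0
```

```bash
python3 - <<'E'
from h import *
c=cap('side','s5'); s=r.sense();print(s['time_s'],s['tcp_pos'],s['wrist_force'])
cv2.imwrite('pics/s5c.png',cv2.resize(c['img'][60:320,130:400],None,fx=2.6,fy=2.3))
E
```

```text
12.3 [0.50533454 0.31588065 0.28433819] [ 0.01080059  0.0558444  -0.01923591]
```

View pics/s5c.png

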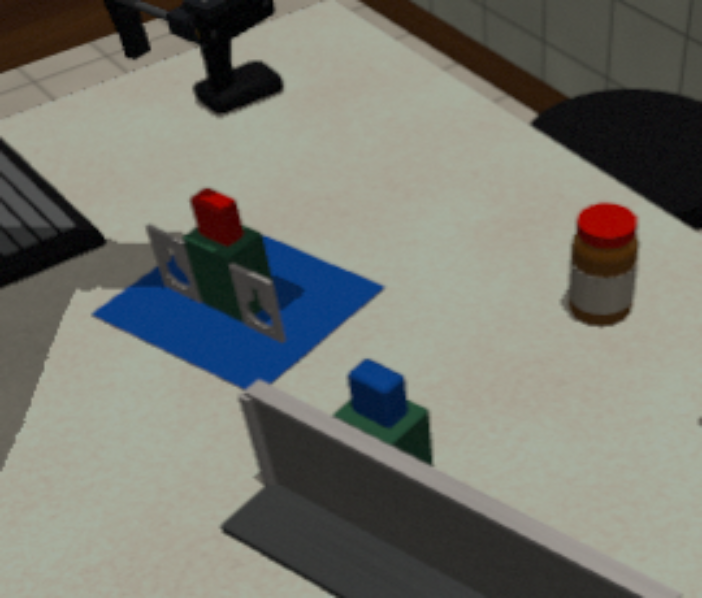

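The crop shows the red meter standing upright mid-mat, with its box foot near (235,300). The blue meter hangs unmoved at (378,410), and the gripper is clear. I'm handing it in.

```bash
python3 -c "
from station import r
print(r.finish_job())"
```

```text
the job is handed in; nothing more can be done
None
```

The red-grip meter was raised 38 mm, drawn off the panel and stood upright in the middle of the blue mat; the blue-grip meter stayed hanging, and the job was handed in at about 12 s of the 51 s allowed (no verdict was returned).

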